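Pop open the sample port of a colorimeter

ROBOT

A 6-joint arm with a two-finger parallel gripper is mounted at the origin on the work surface. World frame = base frame: x ahead of the robot, y to its left, z up, the work surface at z = 0. Lengths are in m, angles in rad, forces in N, time in s.
With the tool pointing down it reaches from about 0.325 to 0.875 m from the base axis. Payload 4.4 kg.
Tool frame: the origin (TCP) lies on the centre line of the jaws, within the pads' length; the fingertips stand 25 mm ahead of it and the grasp point (between the pads) lies 6 mm ahead of it; z points along the fingers, y is the direction in which the jaws open and shut (so a half turn about z gives the same grasp; the last joint's range is limited). The gripper opens to 85 mm and grips with 20 to 120 N. Pads are 22 mm wide; open, the fingers measure 114 mm over their backs; the gripper's body (76 mm by 85 mm) begins 54 mm behind the grasp point. The pads swing forward as they close: fully open they stand 13 mm farther back than shut.
Start: joints at [1.163, 0.207, 1.542, -0, 1.393, -0.15], TCP at [0.147, 0.556, 0.226] pointing down, gripper open.
Joint ranges: [-2.73, 2.73], [-0.86, 2.22], [0.23, 2.46], [-1.11, 4.25], [0.08, 2.63], [-2.82, 2.82]. Speed limits (rad/s): [2.79, 2.79, 3.14, 3.14, 3.14, 3.14].

INTERFACE

Orientations are given as a 3x3 rotation matrix whose columns are the frame's x, y, z axes.
In Python, from rig import robot, imaging gives the robot as it stands. Calls block until the motion is done:
- robot.goto(position, orientation): joint-space move of the TCP to a pose.
- robot.servo_line(position, rotation=None, rate=0.15): straight line of the TCP; rotation=None keeps the orientation; rate is the mean speed in m/s.
- robot.move_joints(angles): joint-space move.
- robot.set_gripper(opening, strength=None): finger opening in m; strength is the grip in N (None keeps the last); returns when the fingers have stopped.
- robot.sleep(seconds).
- robot.ik(position, orientation): joint angles nearest the present ones, or None.
- robot.sense(): the state.
- imaging.snapshot(name): name is "scene" or "side" or "wrist"; returns a dict with "color" (420x560x3 uint8, blue, green, red), "range_z" (420x560 float32, m along the optical axis (not along the pixel's ray), 0 where there is no reading), "vertical_fov" (degrees; the focal length in pixels is half the picture's height over the tangent of half this angle, whatever the lens; pixels are square), "cx", "cy" (the principal point, pixels), "extrinsics" (4x4, takes a point from world to camera coordinates). Camera axes: x right, y up, looking along -z (the intrinsics and any distortion apply to the point x, -y, -z); pixel columns grow to the right and rows downward; lengths in m; the calibration is good to about 2 mm. A picture is of the moment at which its call begins.
A pose or a line that the arm cannot do raises robot.IKError and nothing moves.
- robot.close_job(): hands the job in, once; it reports no verdict.
The state is a dict: "time_s": time; "qpos": joint angles; "qd": joint speeds; "joint_torque": joint torques, N m; "position": TCP position; "tool_rot": TCP orientation; "wrist_force": force on the tool from outside, world axes, zero at the start; "torque": the same for the moment, N m; "finger_gap": finger opening in m.
Only numpy, scipy, OpenCV 4.12 (cv2) and the standard library are available. Lean on these libraries where they do the work, as an engineer would, in place of code of your own. Each camera call takes 0.05 s, during which the arm holds its last target.

TASK

Open the colorimeter's sample port for loading: with a fingertip press the free front edge of the wider hatch once, fully in without forcing it, then let go and move well clear above so that it pops up by itself, and watch for a second that it stays open. Do not push the hatch back down once it has popped, leave the narrower lamp hatch shut, and do not pick up or shift any of the things standing around.

Things in the scene. Friction and masses are not known exactly. Their poses are not given: they have to be found in the camera images.
- colorimeter: Fixed bench colorimeter: a white box 210 mm deep (x), 250 mm wide (y), deck 60 mm above the bench, with a raised console (60 mm deep, top 100 mm above the bench) along its back. Origin on the bench under its centre; its -x side is the front. On the deck stand two hatched ports side by side, in either order.
- sample_port: The wider port, to be opened: a fixed collar 86 mm deep, 82 mm wide on the deck, rim 90 mm above the bench. Origin on the deck (60 mm above the bench) under its centre; x runs from front to back, z up. Its hatch: a grey panel 70 mm long, 66 mm wide, a broad dark bar near its free front edge, hinged along y at the back; shut, 8 mm proud of the rim. Its spring leans it on anything in its way.
- sample_press (a point): Where to press: point on top of the sample hatch, mid-width, 12 mm back from its free front edge. Axes turn with the hatch; when shut, x runs level from front edge to hinge, z up, and the point is 98 mm above the bench. The hinge line is 56 mm behind it and 8 mm below it. Open, the front edge stands about 155 mm above the bench: after pressing, raise the fingertip 120 mm or more.
- sample_hatch (a joint): Hatch angle, rad: 0 latched shut, negative pushed in (stop at -0.1), 1.2 fully open. Pushed past about -0.06 (3.5 mm down at the press point; stop at 5.6 mm) and let go, the latch releases: the hatch springs up to 1.2 in about a second and stays; pushed less, it may stay latched. It takes 3 to 4 N at the press point, rising sharply at the stop.
- lamp_port: The narrower port, not to be opened: a fixed collar 86 mm deep by 56 mm wide, otherwise like the sample port, origin likewise.
- lamp_press (a point): Same point on the lamp hatch, a panel 70 mm long by 40 mm wide with three thin vent slots near its hinge.
- lamp_hatch (a joint): Opening angle of the lamp hatch in rad; same latch; it must stay at 0.
- cuvette_rack: Bystander: white cuvette rack, a block 55 x 110 x 35 mm with three clear cuvettes standing 20 mm out of it. Origin at the centre of its underside.
- wash_bottle: Bystander: white round wash bottle, 60 mm diameter, 175 mm tall with its bent spout. Origin at the centre of its underside.
- specimen_jar: Bystander: lidded specimen jar, 60 mm diameter, 85 mm tall. Origin at the centre of its underside.
- beaker: Bystander: open glass beaker, 68 mm diameter, 85 mm tall. Origin at the centre of its underside.
- petri_dishes: Bystander: flat stack of clear petri dishes, 90 mm diameter, 28 mm tall. Origin at the centre of its underside.
- slide_box: Bystander: wooden slide box, 85 x 100 x 32 mm. Origin at the centre of its underside.
- stain_pot: Bystander: tiny lidded pot, 28 mm diameter, 30 mm tall, standing on the front of the colorimeter's deck, 60 mm above the bench (its top is below the hatch tops). Origin at the centre of its underside.

How it is judged:
On the way, in this order (a step that is already met when the one before it is completed fails the run):
1. the sample hatch is pressed in with the fingers (value of joint sample_hatch below -0.03 rad and contact force between the fingers and sample_port above 0.5 N), for 0.02 s.
2. the hatch has popped fully open, nothing touches it, and it stays so for half a second (value of joint sample_hatch above 1.05 rad and contact force between the fingers and sample_port below 0.2 N), for 0.5 s.
At the end, for the whole second after the job is handed in: The sample hatch stands open by itself (more than 1.05 rad of 1.2) and still, the lamp hatch is shut (within 0.04 rad), and every bystander is within 20 mm of where it stood (value of joint sample_hatch above 1.05 rad and velocity of joint sample_hatch between -0.1 and 0.1 rad/s and value of joint lamp_hatch between -0.04 and 0.04 rad and distance of each of cuvette_rack, wash_bottle, specimen_jar, beaker, petri_dishes, slide_box, stain_pot from where it was at the start of the episode below 0.02 m); the robot touches nothing.
It fails at once if the sample hatch is pushed back down after it popped (value of joint sample_hatch above 0.15 rad and velocity of joint sample_hatch below -0.15 rad/s and contact force between anything else and sample_port above 0.2 N).
It fails at once if the lamp hatch is pressed or opened (value of joint lamp_hatch above 0.04 rad or value of joint lamp_hatch below -0.04 rad).
It fails at once if the port is forced with more than 80 N (contact force between anything else and sample_port above 80 N).
It fails at once if a bystander is lifted, carried or shifted by more than 20 mm (distance of any of cuvette_rack, wash_bottle, specimen_jar, beaker, petri_dishes, slide_box, stain_pot from where it was at the start of the episode above 0.02 m).
It also fails if it takes over 32 s, if anything falls off the work surface, if the arm or the gripper's body presses on something with over 40 N, if the wrist force passes 120 N, or if a joint passes its speed limit or range.

## Working session

There is one attempt and no reset: what is moved stays moved. The work goes in short steps, each a Python script; the robot and the scene stay as the last script left them, time stands still between calls to the robot, and variables do not carry over. Pictures are saved under pics/ and viewed, and the job is handed in when it is done.

```bash
mkdir -p pics; ls; python3 - <<'E'
from rig import robot, imaging
import cv2,numpy as np
for n in ["scene","side","wrist"]:
    s=imaging.snapshot(n); cv2.imwrite(f"pics/a_{n}.png",s["color"])
    np.savez(f"a_{n}.npz",**s)
    print(n,s["vertical_fov"],s["cx"],s["cy"],np.round(s["extrinsics"],3).tolist(),[k for k in s], (s["range_z"]>0).mean())
print(robot.sense())
E
```

```text
pics
scene 42.75820143063757 279.21235093556226 215.65379712043105 [[0.725, 0.688, -0.014, -0.45], [-0.408, 0.446, 0.797, 0.122], [0.555, -0.572, 0.604, -1.639], [0.0, 0.0, 0.0, 1.0]] ['color', 'range_z', 'vertical_fov', 'cx', 'cy', 'extrinsics'] 0.9959566326530612
side 48.76860885235503 279.0640188570423 216.6954302367805 [[0.879, -0.476, 0.021, -0.438], [0.238, 0.477, 0.846, -0.243], [-0.412, -0.739, 0.532, -0.791], [0.0, 0.0, 0.0, 1.0]] ['color', 'range_z', 'vertical_fov', 'cx', 'cy', 'extrinsics'] 0.9959268707482993
wrist 64.11045780103885 273.6134101036309 209.92836339866966 [[0.256, 0.967, -0.002, -0.573], [-0.926, 0.244, -0.287, 0.037], [-0.277, 0.075, 0.958, -0.381], [0.0, 0.0, 0.0, 1.0]] ['color', 'range_z', 'vertical_fov', 'cx', 'cy', 'extrinsics'] 0.9960374149659864
{'time_s': 0.15, 'qpos': array([ 1.16246850e+00,  2.07241150e-01,  1.54265174e+00,  1.02605406e-05,
        1.39350676e+00, -1.50516059e-01]), 'qd': array([ 3.15022690e-04, -1.60106215e-03, -4.91693188e-03, -3.79113768e-04,
       -9.41422246e-05, -2.02936108e-03]), 'joint_torque': array([ 6.51008722e-04, -3.83510470e+01, -2.92038596e+01, -3.07267310e-04,
        6.64834137e-03, -1.02829553e-06]), 'position': array([0.14637771, 0.55542798, 0.22537063]), 'tool_rot': array([[-9.66949649e-01,  2.54966365e-01, -7.26781983e-04],
       [ 2.54967246e-01,  9.66948275e-01, -1.65442389e-03],
       [ 2.80938139e-04, -1.78505020e-03, -9.99998367e-01]]), 'wrist_force': array([-0.40688488, -0.21894239, -0.05148237]), 'torque': array([0.00695929, 0.03188825, 0.01542256]), 'finger_gap': 0.0854489641830275}
```

View pics/a_scene.png

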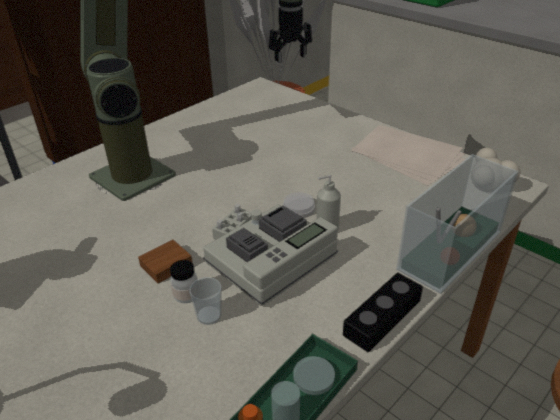

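View pics/a_side.png

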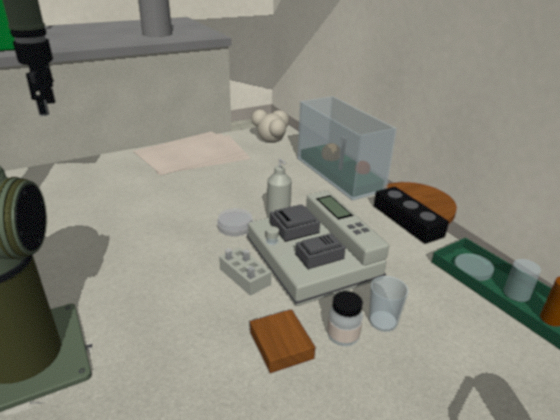

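View pics/a_wrist.png

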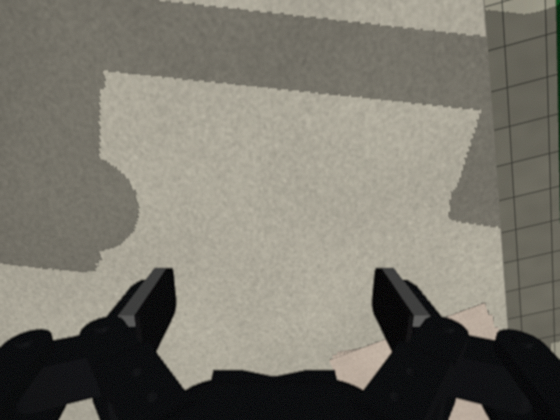

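The scene view shows hatches at about (282,222) and (245,241); the side view shows them at (295,221) and (320,250). I'll enlarge both to tell wide from narrow.

```bash
python3 - <<'E'
import cv2,numpy as np
a=cv2.imread("pics/a_scene.png")[180:300,195:345]; b=cv2.imread("pics/a_side.png")[185:305,240:390]
cv2.imwrite("pics/zoom1.png",np.vstack([cv2.resize(i,(625,500)) if 0 else cv2.resize(i,None,fx=2.5*1,fy=2.5,interpolation=cv2.INTER_CUBIC) for i in (a,b)]))
cv2.imwrite("pics/zoom_side.png",cv2.resize(b,None,fx=5,fy=5,interpolation=cv2.INTER_CUBIC))
cv2.imwrite("pics/zoom_scene.png",cv2.resize(a,None,fx=5,fy=5,interpolation=cv2.INTER_CUBIC))
E
```

```text
(no output)
```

View pics/zoom_side.png

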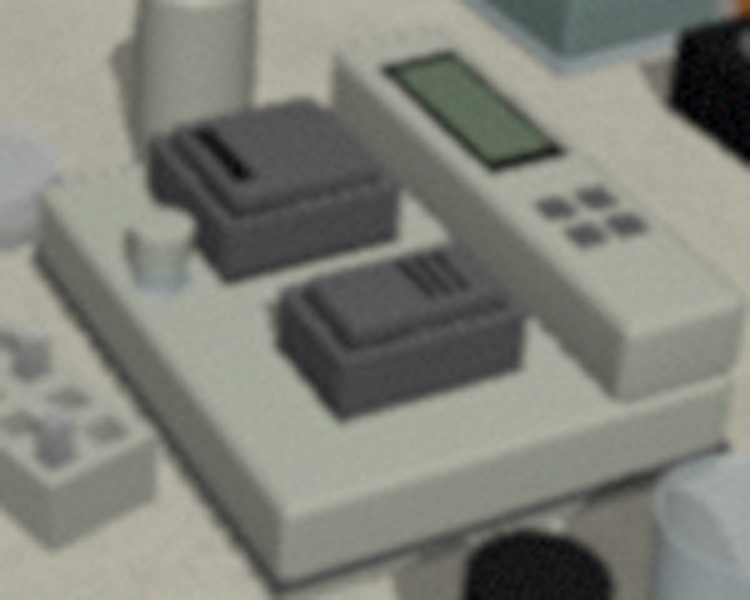

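View pics/zoom_scene.png

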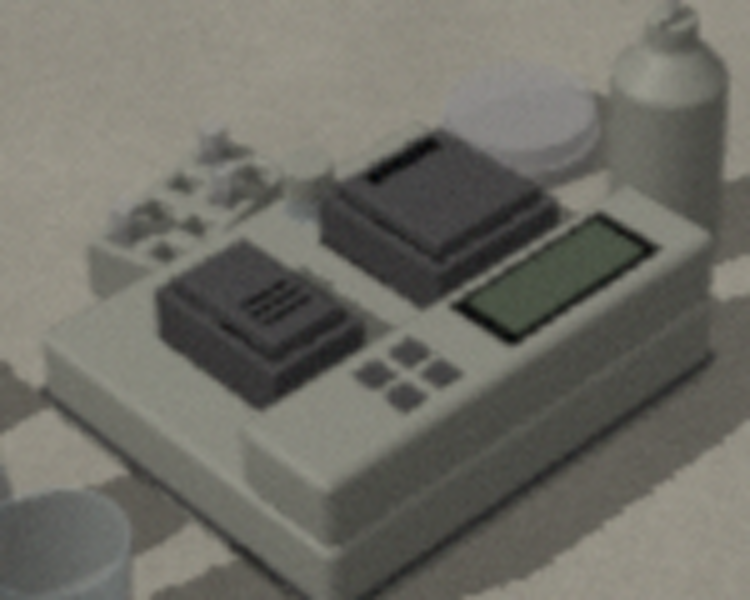

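The sample hatch, with the dark bar, is the +y one: bar at about (284,216) in the side view and (276,212) in the scene view. The slotted lamp hatch is beside it at -y. Next I locate the bar and panel.

```bash
cat > h.py <<'E'
import numpy as np,cv2
def load(n,p="a"): return dict(np.load(f"{p}_{n}.npz"))
def cam(s):
    f=210/np.tan(np.radians(float(s["vertical_fov"]))/2); return f,float(s["cx"]),float(s["cy"]),s["extrinsics"]
def ray(s,u,v,z):
    f,cx,cy,E=cam(s);R,t=E[:3,:3],E[:3,3];o=-R.T@t
    d=R.T@np.stack([(u-cx)/f,-(v-cy)/f,-np.ones_like(u)]); return (o[:,None]+d*((z-o[2])/d[2])).T
def cloud(s):
    f,cx,cy,E=cam(s);v,u=np.mgrid[:420,:560].astype(float);Z=s["range_z"].astype(float)
    P=np.stack([(u-cx)/f*Z,-(v-cy)/f*Z,-Z],-1); return (P-E[:3,3])@E[:3,:3]
def proj(s,p):
    f,cx,cy,E=cam(s);q=E[:3,:3]@p+E[:3,3]; return cx-f*q[0]/q[2], cy+f*q[1]/q[2]
E
python3 - <<'E'
from h import *
for n in ["scene","side"]:
    s=load(n);W=cloud(s);g=s["color"].astype(int).max(2)
    roi=np.zeros((420,560),bool)
    if n=="scene": roi[200:262,225:310]=1
    else: roi[200:270,265:350]=1
    top=(g<110)&(W[...,2]>.094)&(W[...,2]<.104)&roi
    k,l,st,c=cv2.connectedComponentsWithStats(top.astype(np.uint8))
    for i in range(1,k):
        if st[i,4]<40: continue
        m=l==i; v,u=np.nonzero(m)
        P=ray(s,u.astype(float),v.astype(float),.098)
        r=cv2.minAreaRect((P[:,:2]*1000).astype(np.float32)); print(n,st[i],c[i],"z",np.median(W[m][:,2]).round(4),r)
    for thr in (30,40): 
        bar=(g<thr)&roi; k,l,st,c=cv2.connectedComponentsWithStats(bar.astype(np.uint8))
        for i in range(1,k):
            if st[i,4]<8: continue
            v,u=np.nonzero(l==i);P=ray(s,u.astype(float),v.astype(float),.098)
            r=cv2.minAreaRect((P[:,:2]*1000).astype(np.float32)); print(n,"bar",thr,st[i,4],c[i],P.mean(0).round(4),r)
    bx=(W[...,2]>.05)&(W[...,2]<.11)&(abs(W[...,0]-.55)<.2)
    print(g[roi].min(), np.percentile(W[top],50,axis=0))
E
```

```text
scene [264 206  38  24 510] [282.47254902 217.1745098 ] z 0.0982 ((570.4487915039062, 65.79656982421875), (68.93968963623047, 74.08565521240234), 86.88600158691406)
scene [284 225  26  25 294] [299.03061224 238.39115646] z 0.1018 ((655.1015625, 42.990966796875), (83.5791015625, 46.86692810058594), 87.14659118652344)
scene [231 228  32  22 363] [246.54269972 238.53719008] z 0.0981 ((565.3596801757812, -49.992958068847656), (42.74732208251953, 75.513427734375), 86.62836456298828)
scene [273 247  15  11  60] [279.13333333 252.06666667] z 0.102 ((653.9993896484375, -32.785240173339844), (15.063008308410645, 36.15669631958008), 87.8709716796875)
scene [286 247  23  15  44] [297.20454545 254.15909091] z 0.0964 ((687.8551635742188, -11.393108367919922), (66.55863952636719, 5.345676898956299), 86.3805160522461)
scene [266 252  15  10  62] [272.67741935 256.62903226] z 0.1018 ((653.3092041015625, -54.487796783447266), (15.832398414611816, 37.56019973754883), 84.75338745117188)
scene bar 30 28 [275.17857143 211.57142857] [0.5421 0.07   0.098 ] ((542.1424560546875, 69.43416595458984), (41.86462
[... 1392 characters left out ...]
3516)
side [275 205  41  21 541] [294.87615527 214.82439926] z 0.099 ((569.6286010742188, 62.405548095703125), (71.30548095703125, 73.346923828125), 83.81063079833984)
side [302 233  39  20 435] [320.92183908 242.45287356] z 0.0987 ((562.6697998046875, -53.1866455078125), (43.45161819458008, 72.85309600830078), 87.55571746826172)
side bar 30 12 [284.83333333 216.16666667] [0.546  0.0665 0.098 ] ((545.709228515625, 69.34544372558594), (32.18219757080078, 1.9682897329330444), 89.51719665527344)
side bar 40 26 [284.61538462 215.84615385] [0.5462 0.0679 0.098 ] ((546.440185546875, 67.95793151855469), (36.60960006713867, 5.741908550262451), 86.03421020507812)
15 [0.57585573 0.03541226 0.0993106 ]
```

```bash
python3 - <<'E'
from h import *
import numpy as np
from rig import robot, imaging
W=cloud(load("scene"));m=(W[...,2]>.115)&(W[...,2]<.2)&(W[...,0]>.4)&(W[...,0]<.8)&(abs(W[...,1])<.3)
print("tall things",W[m].min(0),W[m].max(0),np.median(W[m],0))
a=np.radians(-3.5);c,s=np.cos(a),np.sin(a)
R=np.array([[-c,-s,0],[-s,c,0],[0,0,-1.]]); print(np.linalg.det(R))
robot.set_gripper(0.0)
p=robot.sense()["position"]
robot.servo_line([p[0],p[1],.32],rate=.2)
robot.goto([.547,.066,.30],R)
robot.servo_line([.547,.066,.175],rate=.15)
st=robot.sense();print(st["time_s"],st["position"],st["wrist_force"],st["finger_gap"])
for n in ["scene","side","wrist"]:
    q=imaging.snapshot(n);np.savez(f"b_{n}.npz",**q);im=q["color"]
    if n=="scene": im=cv2.resize(im[150:300,195:345],None,fx=4,fy=4,interpolation=cv2.INTER_CUBIC)
    if n=="side": im=cv2.resize(im[145:295,240:390],None,fx=4,fy=4,interpolation=cv2.INTER_CUBIC)
    cv2.imwrite(f"pics/b_{n}.png",im)
E
```

```text
tall things [0.58184142 0.16548626 0.11505705] [0.63065428 0.22001678 0.17782316] [0.60809863 0.1926729  0.12824374]
1.0
4.775 [0.54789535 0.0660824  0.1761168 ] [ 0.85569602 -0.31901697  0.12875436] 1.0754199856979086e-05
```

View pics/b_scene.png

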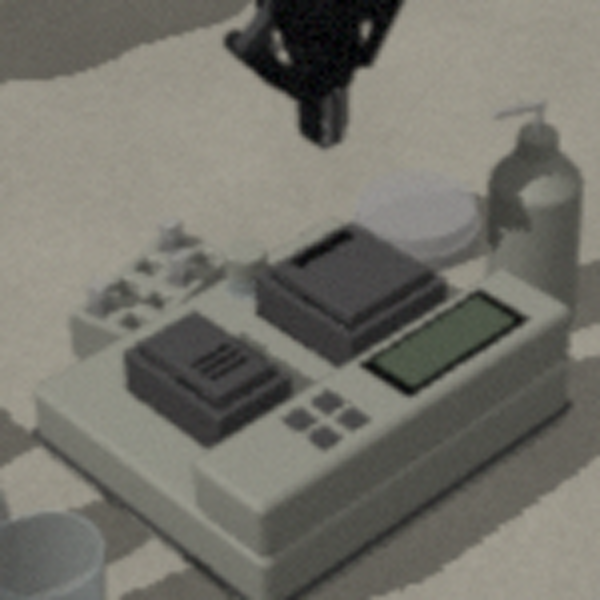

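View pics/b_side.png

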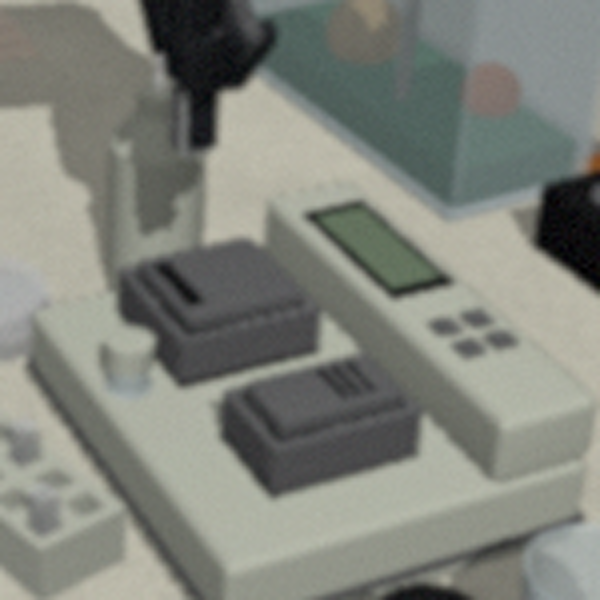

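View pics/b_wrist.png

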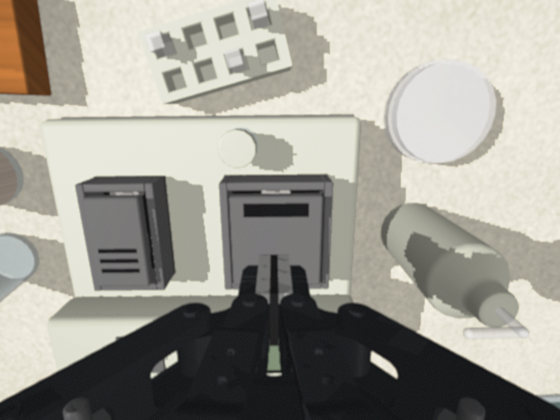

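The wrist view shows the panel's front edge at row ~191 (columns 230–323) and the bar centre at (276,211), with the fingertips approaching from the bottom. I'll cross-check the press point with this nearer view, including the tip pixels in the fixed views.

```bash
python3 - <<'E'
from h import *
s=load("wrist","b")
for u,v in [(230,191),(323,191),(276,211)]: print(u,v,ray(s,np.array([float(u)]),np.array([float(v)]),.098).round(4))
g=s["color"].astype(int).max(2)[195:225,235:320]; k,l,st,c=cv2.connectedComponentsWithStats((g<40).astype(np.uint8)); print(st[1:],c[1:]+[235,195])
for n in ["scene","side","wrist"]:
    s=load(n,"b"); print(n,"press",proj(s,np.array([.547,.066,.098])),"tip",proj(s,np.array([.548,.066,.151])))
E
```

```text
230 191 [[0.5277 0.036  0.098 ]]
323 191 [[0.5317 0.1007 0.098 ]]
276 211 [[0.5442 0.0671 0.098 ]]
[[ 10  10  63  11 678]] [[275.46902655 209.88938053]]
scene press (np.float64(275.4984972164038), np.float64(213.08650309558138)) tip (np.float64(275.3865923582266), np.float64(195.516841316772))
side press (np.float64(285.3201833117408), np.float64(216.15002135388312)) tip (np.float64(286.42335327833564), np.float64(194.93584678372082))
wrist press (np.float64(274.6954323881609), np.float64(214.82948964940348)) tip (np.float64(275.1172375742245), np.float64(245.20149644296862))
```

```bash
python3 - <<'E'
from h import *
for n in ["scene","side"]:
    s=load(n,"b");W=cloud(s)
    m=(abs(W[...,0]-.547)<.05)&(abs(W[...,1]-.066)<.05)&(W[...,2]>.115)&(W[...,2]<.4)
    P=W[m];v,u=np.nonzero(m);z=P[:,2];print(n,"minz",np.sort(z)[:15:3].round(4),"row max",v.max())
    q=P[z<z.min()+.015];print(len(q),q.min(0).round(4),q.max(0).round(4),q.mean(0).round(4))
E
```

```text
scene minz [0.1813 0.1833 0.1843 0.1856 0.1863] row max 187
47 [0.5421 0.0514 0.1813] [0.561  0.0786 0.196 ] [0.5538 0.0625 0.1901]
side minz [0.1823 0.1828 0.1837 0.1849 0.187 ] row max 183
61 [0.5393 0.05   0.1823] [0.5605 0.0709 0.197 ] [0.547  0.0583 0.1907]
```

Tip depth reads about 30 mm higher than the nominal TCP−25 mm. I'll step down, look again, and rely on force for the contact.

```bash
python3 - <<'E'
from h import *
from rig import robot, imaging
robot.servo_line([.545,.067,.132],rate=.1)
robot.sleep(.2)
st=robot.sense();print(st["time_s"],st["position"],st["tool_rot"].round(3).tolist(),st["wrist_force"])
ims=[]
for n,(r,c) in {"scene":(150,195),"side":(145,240)}.items():
    q=imaging.snapshot(n);W=cloud(q)
    m=(abs(W[...,0]-.547)<.05)&(abs(W[...,1]-.066)<.05)&(W[...,2]>.106)&(W[...,2]<.4);z=W[m][:,2]
    print(n,np.sort(z)[:12:3].round(4)); P=W[m];k=P[z<z.min()+.012];print(k.min(0).round(4),k.max(0).round(4))
    ims.append(cv2.resize(q["color"][r:r+130,c:c+130],None,fx=3,fy=3,interpolation=cv2.INTER_CUBIC))
cv2.imwrite("pics/c.png",np.hstack(ims))
E
```

```text
5.7083 [0.54584467 0.06697269 0.13299828] [[-0.998, 0.061, 0.002], [0.061, 0.998, -0.0], [-0.002, 0.0, -1.0]] [0.66849816 0.01259953 0.27979585]
scene [0.1372 0.1416 0.1424 0.1446]
[0.5394 0.0554 0.1372] [0.5585 0.08   0.149 ]
side [0.1387 0.1401 0.1412 0.1413]
[0.5377 0.0519 0.1387] [0.5588 0.0738 0.1507]
```

View pics/c.png

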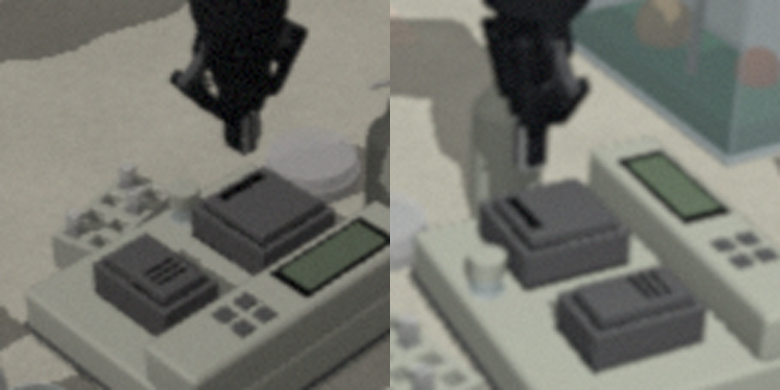

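The tips hang about 35 mm above the hatch, laterally over the bar in both views. I'll press with force guarding, lift at once, then watch.

```bash
cat > press.py <<'E'
from h import *
from rig import robot, imaging
x,y=.5445,.067
f0=robot.sense()["wrist_force"][2]; z=.126; zc=None; log=[]; ok=False
robot.servo_line([x,y,z],rate=.06)
while z>.080:
    z-=.0015 if zc is None else .0007
    robot.servo_line([x,y,z],rate=.03); 
    st=robot.sense(); F=st["wrist_force"][2]-f0; zz=st["position"][2]
    if zc is None and F>1.2: zc=zz
    if zc is not None or F>.6: log.append((round(st["time_s"],2),round(z,4),round(zz,4),round(F,2)))
    if F>9 or (zc is not None and zc-zz>.0055 and F>5): ok=True;break
    if st["time_s"]>22: break
robot.servo_line([x,y,z+.15],rate=.25)
print(ok,zc,log[:4],log[-8:]);print(robot.sense()["time_s"],robot.sense()["position"])
robot.sleep(.8)
ims=[]
for n,(r,c) in {"scene":(130,195),"side":(125,240)}.items():
    q=imaging.snapshot(n);np.savez(f"d_{n}.npz",**q)
    ims.append(cv2.resize(q["color"][r:r+150,c:c+130],None,fx=3,fy=3,interpolation=cv2.INTER_CUBIC))
cv2.imwrite("pics/d.png",np.hstack(ims)); print(robot.sense()["time_s"])
E
python3 press.py
```

```text
True 0.09328692971433268 [(9.81, 0.1035, np.float64(0.1034), np.float64(0.99)), (11.56, 0.093, np.float64(0.0933), np.float64(2.54)), (11.81, 0.0923, np.float64(0.0926), np.float64(2.53)), (12.06, 0.0916, np.float64(0.0917), np.float64(3.04))] [(12.06, 0.0916, np.float64(0.0917), np.float64(3.04)), (12.31, 0.0909, np.float64(0.0908), np.float64(3.06)), (12.56, 0.0902, np.float64(0.0901), np.float64(3.01)), (12.81, 0.0895, np.float64(0.0894), np.float64(2.85)), (13.06, 0.0888, np.float64(0.0887), np.float64(3.05)), (13.31, 0.0881, np.float64(0.088), np.float64(3.93)), (13.56, 0.0874, np.float64(0.0879), np.float64(6.28)), (13.81, 0.0867, np.float64(0.0877), np.float64(9.91))]
14.5583 [0.54359597 0.06693536 0.23484129]
15.4583
```

View pics/d.png

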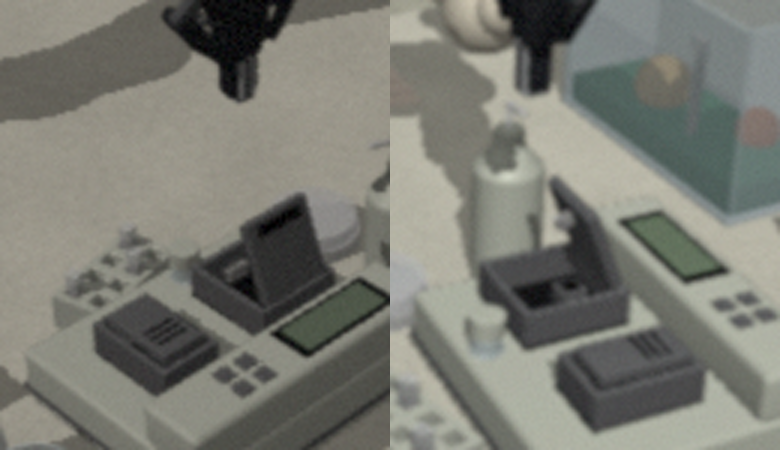

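The hatch has popped: in the side crop the panel stands from about (555,180) to (610,285), and the lamp hatch is still shut. I'll watch for another second and check that it stays and nothing else moved.

```bash
python3 - <<'E'
from h import *
from rig import robot, imaging
robot.sleep(1.0)
for n in ["scene","side"]:
    q=imaging.snapshot(n);d=load(n,"d");a=load(n,"a")
    g=lambda s:cv2.GaussianBlur(s["color"],(5,5),0).astype(int)
    df=abs(g(q)-g(d)).max(2); print(n,"pixels changed since pop:",(df>25).sum())
    W=cloud(q);m=(abs(W[...,0]-.6)<.06)&(abs(W[...,1]-.065)<.045)&(W[...,2]>.11)&(W[...,2]<.18)
    P=W[m];print("hatch top z",P[:,2].max().round(4),"slope angle",np.arctan(np.polyfit(P[:,2],P[:,0],1)[0]).round(3))
    l=(abs(W[...,0]-.565)<.025)&(abs(W[...,1]+.051)<.015)&(W[...,2]>.09);print("lamp z",np.median(W[l][:,2]).round(4))
    df=(abs(g(q)-g(a)).max(2)>45).astype(np.uint8)
    k,_,st,_=cv2.connectedComponentsWithStats(df);print([x.tolist() for x in st[1:] if x[4]>25])
print(robot.sense()["time_s"],robot.sense()["wrist_force"])
robot.close_job()
E
```

```text
scene pixels changed since pop: 0
hatch top z 0.1574 slope angle -0.387
lamp z 0.0984
[[132, 0, 40, 76, 1225], [191, 0, 14, 21, 181], [279, 0, 23, 8, 124], [241, 6, 16, 38, 233], [279, 9, 22, 12, 132], [81, 20, 3, 45, 105], [298, 25, 13, 31, 156], [89, 53, 24, 10, 107], [240, 77, 60, 87, 2667], [79, 78, 9, 8, 33], [292, 99, 35, 13, 223], [181, 114, 76, 35, 1122], [339, 119, 13, 7, 51], [354, 118, 101, 67, 2574], [465, 136, 17, 18, 177], [226, 157, 25, 9, 69], [276, 195, 25, 20, 250], [381, 195, 27, 15, 153]]
side pixels changed since pop: 0
hatch top z 0.1596 slope angle -0.286
lamp z 0.0991
[[6, 0, 50, 116, 3173], [233, 0, 93, 157, 5089], [0, 70, 18, 108, 1218], [47, 140, 227, 95, 5856], [62, 159, 14, 4, 32], [14, 164, 39, 94, 2099], [273, 168, 10, 14, 87], [0, 184, 8, 24, 63], [293, 184, 16, 28, 215], [285, 219, 9, 7, 35], [94, 235, 15, 40, 304]]
16.5583 [-0.16061137 -0.13374563  0.22236986]
the job is handed in; nothing more can be done
```

The sample hatch is open and standing by itself, and the job is handed in. I pressed the wider hatch once with closed fingertips near the press point. Contact came at about 3 N and the hatch reached its stop after roughly 5.5 mm, with a peak of about 10 N. I then raised the gripper about 147 mm straight up.

**Last checks, up to 16.6 s of the 32 s allowed:**
- **Sample hatch:** its edge stands about 157–160 mm above the bench, leaning about 0.3–0.4 rad from vertical, which matches fully open. No pixels changed in either fixed view over a further second.
- **Lamp hatch:** still shut, with its top at about 98–99 mm.
- **Bystanders:** nothing shifted as far as I could see, though I did not measure each one. The start-to-end image differences fell mostly on the arm, shadows and the hatch.

**Disagreement:** the fingertips sat about 5 mm above the reported TCP, not 25 mm ahead of it as described. I used contact force to find the hatch instead, and contact at a TCP height of 93 mm agreed with what the cameras showed.

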